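# Turn the model tower to face its path

### The arm

A 6-joint arm with a two-finger parallel gripper is mounted at the origin on the work surface. World frame = base frame: x ahead of the robot, y to its left, z up, the work surface at z = 0. Lengths are in m, angles in rad, forces in N, time in s.
With the tool pointing down it reaches from about 0.25 to 0.8 m from the base axis. Payload 8.5 kg.
Tool frame: the origin (TCP) lies at the centre of the arm's flange, where the gripper is bolted on; the fingertips stand 173 mm ahead of it and the grasp point (between the pads) lies 155 mm ahead of it; z points along the fingers, y is the line along which they close (so a half turn about z gives the same grasp; the last joint's range is limited). The gripper opens to 85 mm and grips with 20 to 120 N. Pads are 22 mm wide; open, the fingers measure 114 mm over their backs; the gripper's body (76 mm by 85 mm) begins 54 mm behind the grasp point. The pads swing forward as they close: fully open they stand 13 mm farther back than shut.
Start: joints at [1.252, 0.238, -0.013, 1.319, 0, 1.571], TCP at [0.165, 0.499, 0.405] pointing down, gripper open.
Joint ranges: [-2.66, 2.66], [-1.03, 1.9], [-1.14, 1.46], [-1.82, 2.27], [-1.45, 1.34], [-3.14, 3.14]. Speed limits (rad/s): [2.22, 2.22, 2.79, 3.14, 3.14, 3.14].

### API

Orientations are given as a unit quaternion [x, y, z, w].
In Python, from rig import bot gives the robot as it stands.
- The arm moves only by the tool arm_command, never from a script. Its argument "commands" is a list of rows, each a list of 2 entries, a list of its own where there are three numbers: the shift along the tool's x, y, z in mm, then the turn about the tool's z in degrees. A call has 1 to 20 rows; each row is the pose to reach, as a shift and turn from the pose commanded when the call began, along the tool's axes at that moment; what a row does not reach only later rows make up. A row lasts 1/8 s, in which the tool goes at most 62.5 mm and 10.7 degrees, less where a joint would pass 70% of its speed; a pose out of reach is approached as far as the arm can. A call with a gripper value outside its range is refused whole. "jaw" is the closure in counts, from 0 (fully open) to 255 (shut), set as the call begins (left out, the last holds). The fingers move at their own pace and stop on an object; "force" is the grip in N (left out, the last holds). Time passes only in rows, so rows that repeat a pose let the fingers close. It gives the time, the measured TCP pose, the force, the opening and the grip force at its end, in the units of the state.
- bot.sense(): the state, without advancing time (a new reading comes with each control period).
- bot.capture(name): name is "scene" or "side" or "wrist"; returns the picture (400x640x3 uint8, red, green, blue); there is no depth.
- bot.camera_info(name): a dict with "camera_matrix" (3x3 intrinsics, pixels), "R" (3x3) and "t" (3): a world point X has camera coordinates R X + t. Camera axes: x right, y down, z forward; pixel columns grow to the right and rows downward; lengths in m; the calibration is good to about 2 mm. A picture is of the moment at which its call begins: read the wrist's pose just before it. camera_info takes no time and is no camera call; for the wrist camera it gives the pose at the moment of the call.
- bot.finish_job(): hands the job in; it is judged then, once.
The state is a dict: "t": time; "joints": joint angles; "dq": joint speeds; "joint_torque": joint torques, N m; "tcp_pos": TCP position; "tool_rot": TCP orientation; "ft_force": force on the tool from outside, world axes, zero at the start; "moment": the same for the moment, N m; "grip_width": opening from 0.0 (shut) to 1.0 (fully open); "grasp_force": force on a finger pad.
Only numpy, scipy, OpenCV 4.12 (cv2) and the standard library are available. Lean on these libraries where they do the work, as an engineer would, in place of code of your own. Each camera call takes 0.05 s, during which the arm holds its last target. There are 200 camera calls.

### The job

Take the white model tower out of its sloping drying stand, stand it upright on the cork mat and let go of it there; then take it again from above and stand it in the middle of the round plot on the village model, upright, turned so that its porch faces straight along the path. It is thin plaster: never squeeze it with more than 25 N, set it down gently, and leave the cone, the jar and the glue bottle where they are.

Things in the scene. Friction and masses are not known exactly. Their poses are not given: they have to be found in the camera images.
- tower: Loose white plaster model tower, 0.13 to 0.25 kg: square shaft 42 x 42 mm, 140 mm tall, a 22 x 22 x 10 mm block on its flat roof, a porch on one side of the foot. Origin: centre of the foot. z: along the tower to the roof. x: out of the porch side. At the start it leans in the stand, roof end up, z axis 35 degrees above level, porch side uppermost.
- porch (a point): Middle of the front face of the tower's porch, 36 mm from the tower's axis along the tower's x, 18 mm above its foot. The porch is 26 mm wide and 36 mm high (thin roof to 40 mm, 32 mm wide), stands 15 mm out of the shaft and has a dark door in front.
- stand: Fixed plywood drying stand. Origin: centre of the underside, on the table. Base plate 170 x 110 x 12 mm, long way along x. A spine 30 mm wide and 120 mm long slopes at 35 degrees, rising towards -x from x = 55, z = 34 mm; a lip at its low end, 30 mm above the slope, carries the tower's foot. The tower overhangs the spine by 6 mm on both sides and 20 mm at the roof end.
- mat: Fixed square cork mat, 120 x 120 mm, 4 mm thick, flat on the table between the stand and the village model (these two may be either way round). Origin: centre of its underside; its top is 4 mm above it.
- board: Fixed village model: plywood board 220 x 220 x 12 mm with three plaster houses and some 42 mm trees on its rim. Origin: centre of the underside, z up, x out along the path. Houses (mm; heights over the table): y 66 to 106, x -38 to 38, 94 high; y -66 to -106, x -68 to 28, 74 high; x -68 to -108, y -33 to 53, 59 high.
- plot (a point): Centre of the round plot on the board's top, 12 mm above the table; axes as the board's. The plot is a flat cork-brown disc 80 mm across in the board's middle; the flat path, 26 mm wide, runs from it along +x to the board's edge.
- cone: Loose plaster cone, 70 mm across the foot, 100 mm high, standing on the table. Origin: centre of the foot. To be left alone.
- jar: Loose closed jar, 64 mm across, 85 mm high, standing on the table. Origin: centre of the foot. To be left alone.
- glue: Loose glue bottle, 52 mm across, 150 mm high, standing on the table. Origin: centre of the foot. To be left alone.
There are look-alikes about, which are no part of the job. What is shaped like the tower but orange or turquoise is not meant.

How it is judged:
On the way:
1. the tower stands upright on the cork mat, let go (angle between tower's own z axis and vertical below 0.06 rad and linear speed of tower below 0.02 m/s and angular speed of tower below 0.1 rad/s and x of tower in the frame of mat between -0.06 and 0.06 m and y of tower in the frame of mat between -0.06 and 0.06 m and z of tower in the frame of mat between 0.001 and 0.008 m and contact force between the fingers and tower below 0.1 N), for 0.3 s.
At the end, for the whole second after the job is handed in: The tower stands upright (within 0.06 rad) and still on the board, its foot centred on the plot within 12 mm, its porch facing along the path within 0.14 rad (8 degrees) and outward, and the fingers have let go (angle between tower's own z axis and vertical below 0.06 rad and linear speed of tower below 0.02 m/s and angular speed of tower below 0.1 rad/s and horizontal distance between tower and plot below 0.012 m and z of tower in the frame of plot between -0.004 and 0.004 m and angle between the x axis of tower and the x axis of board, either way round below 0.14 rad and x of porch in the frame of plot above 0.015 m and contact force between the fingers and tower below 0.1 N); the robot touches nothing.
It fails at once if the tower is squeezed hard (fingers press on it with more than 25 N each, 60 N in sum with some margin) (contact force between the fingers and tower above 60 N).
It fails at once if the tower is dropped or banged down (more than 50 N on the board, mat or stand) (contact force between tower and board above 50 N or contact force between tower and mat above 50 N or contact force between tower and stand above 50 N).
It fails at once if a bystander is moved by more than 25 mm (distance of any of cone, jar, glue from where it was at the start of the episode above 0.025 m).
It also fails if it takes over 58 s, if anything falls off the work surface, if the arm or the gripper's body presses on something with over 40 N, if the wrist force passes 120 N, or if a joint passes its speed limit or range.

## Working session

There is one attempt and no reset: what is moved stays moved. The work goes in short steps, Python scripts to look and compute and a tool call to move; the robot and the scene stay as the last step left them, time stands still between calls to the robot, and variables do not carry over. Pictures are saved under pics/ and viewed, at most 10 in all, crops included, and the job is handed in when it is done.

Besides the shell and the picture viewer there is one more tool, called after "Request:" by a JSON object that holds its "op" and its "data", one argument or row to a line. arm_command: Moves the arm, as the interface text tells. Its arguments: {"type":"object","properties":{"commands":{"type":"array","items":{"type":"array"}},"jaw":{"type":"number"},"force":{"type":"number"}},"required":["commands"]}

```bash
ls; mkdir -p pics
python3 - <<'E'
from rig import bot
import cv2,numpy as np
s=bot.sense();print({k:np.round(v,3).tolist() for k,v in s.items()})
for n in("scene","side"):
    im=bot.capture(n);cv2.imwrite(f"pics/{n}0.png",im[:,:,::-1])
    c=bot.camera_info(n);print(n,np.round(c["camera_matrix"],1).tolist(),np.round(c["R"],3).tolist(),np.round(c["t"],3).tolist())
E
```

```text
pics
{'t': 0.0, 'joints': [1.252, 0.239, -0.014, 1.319, -0.0, 1.571], 'dq': [-0.001, -0.001, 0.001, -0.0, -0.0, 0.001], 'joint_torque': [-0.001, -53.879, 34.644, 0.018, -0.0, -0.0], 'tcp_pos': [0.165, 0.498, 0.404], 'tool_rot': [0.159, 0.987, -0.001, -0.0], 'ft_force': [1.141, -0.129, 0.44], 'moment': [-0.074, -0.027, 0.007], 'grasp_force': 0.0, 'grip_width': 1.003}
scene [[501.4, 0.0, 316.1], [0.0, 501.4, 197.7], [0.0, 0.0, 1.0]] [[-0.311, 0.95, 0.018], [0.544, 0.193, -0.817], [-0.779, -0.244, -0.577]] [0.184, -0.241, 2.054]
side [[474.2, 0.0, 322.1], [0.0, 474.2, 200.2], [0.0, 0.0, 1.0]] [[0.776, -0.631, 0.019], [-0.462, -0.589, -0.663], [0.43, 0.505, -0.748]] [-0.446, 0.326, 1.584]
```

View pics/scene0.png

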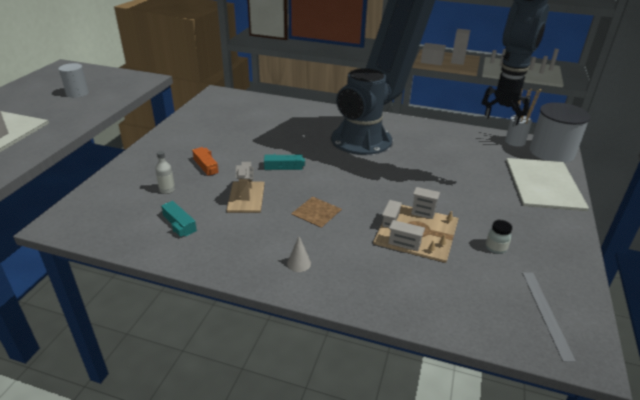

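View pics/side0.png

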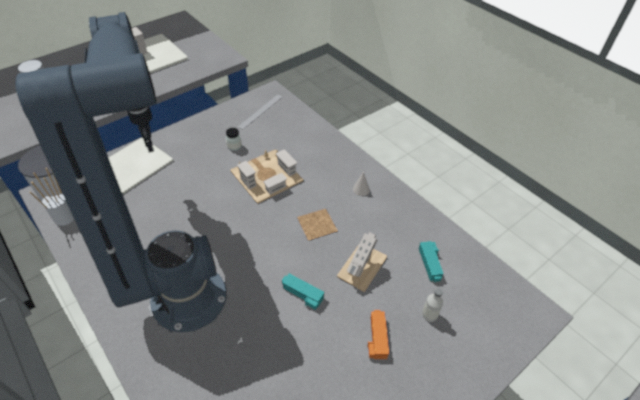

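Scene picture: the white tower is in its plywood stand at (243,180). The look-alikes are turquoise (284,161), turquoise (178,218) and orange (205,160). The mat is at (317,211), the board at (417,231), the cone at (298,252), the jar at (499,236) and the glue at (164,173). In the side picture the tower is at (363,253), the mat at (317,223) and the board at (266,175). I choose the white one, and check it in enlarged crops.

```bash
cat > h.py <<'E'
import cv2,numpy as np
from rig import bot
def ray(c,u,v,z):
    "pixel -> world point on plane z"
    R,t=np.array(c["R"]),np.array(c["t"]); C=-R.T@t
    d=R.T@np.linalg.solve(np.array(c["camera_matrix"]),[u,v,1.]); return C+d*(z-C[2])/d[2]
def proj(c,X):
    p=(np.array(c["R"])@np.atleast_2d(X).T+np.array(c["t"])[:,None]); p=np.array(c["camera_matrix"])@p; return (p[:2]/p[2]).T
def crop(im,u0,v0,u1,v1,k,name):
    cv2.imwrite("pics/"+name,cv2.resize(im[v0:v1,u0:u1],None,fx=k,fy=k,interpolation=cv2.INTER_CUBIC))
E
python3 - <<'E'
from h import *
a=cv2.imread("pics/scene0.png");b=cv2.imread("pics/side0.png")
crop(a,210,150,470,270,3,"c1.png");crop(b,220,140,400,300,3.7,"c2.png")
E
```

```text
(no output)
```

View pics/c1.png

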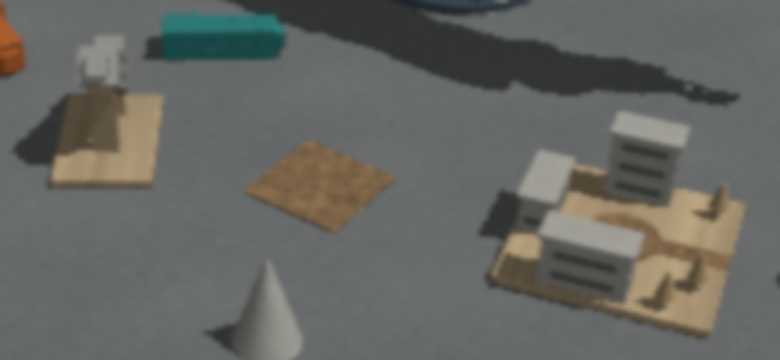

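View pics/c2.png

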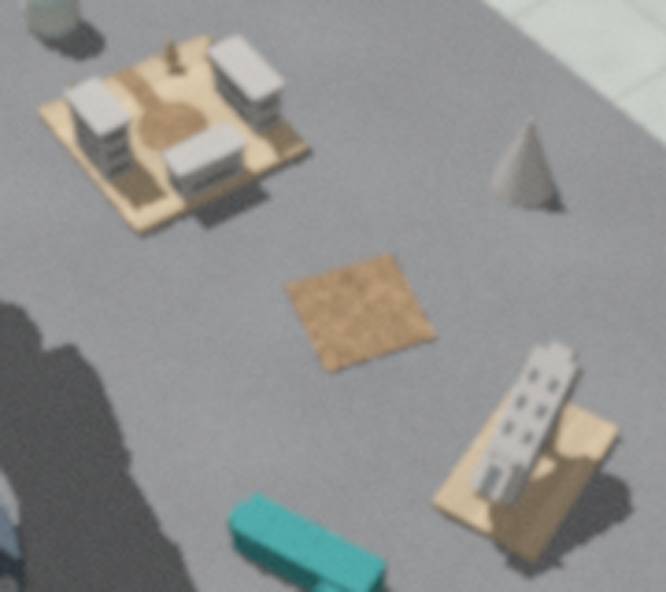

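The crops confirm the choice: white tower, porch with dark door at the low end (side crop (500,480)), and roof with block at (560,350). The mat and board corners are clear, and the path runs toward the board edge at side crop (125,75).

```bash
cat > m.py <<'E'
from h import *
from scipy.optimize import least_squares
S=lambda u,v:("scene",210+u/3,150+v/3)
D=lambda u,v:("side",220+u/3.7,140+v/3.7)
C={n:bot.camera_info(n) for n in("scene","side")}
def fit(pairs,x0):
    # pairs: (pixel, local xyz)
    def f(p):
        c,s=np.cos(p[2]),np.sin(p[2]);r=[]
        for (n,u,v),X in pairs:
            W=[p[0]+c*X[0]-s*X[1],p[1]+s*X[0]+c*X[1],X[2]]
            r+=list(proj(C[n],W)[0]-[u,v])
        return np.array(r)
    o=least_squares(f,x0,loss="soft_l1");return o.x,np.abs(o.fun).max(),np.round(o.fun,1)
def pts(px,z):
    for p in px: print(p[0],np.round(ray(C[p[0]],p[1],p[2],z),3))
E
python3 - <<'E'
from m import *
mat=[S(308,141),S(396,180),S(337,231),S(246,189),D(286,288),D(392,254),D(436,338),D(332,371)]
bd=[S(745,204),S(708,330),S(490,277),D(40,110),D(208,38),D(310,150),D(140,230)]
st=[S(163,97),S(152,182),S(52,181),S(70,95),D(620,430),D(432,500),D(535,560)]
tw=[D(560,350),D(500,495)]
for l,z in((mat,.004),(bd,.012),(st,.012),([S(628,230),D(170,125),D(125,75)],.012)):pts(l,z);print()
E
```

```text
scene [ 0.465 -0.054  0.004]
scene [0.503 0.06  0.004]
scene [0.609 0.026 0.004]
scene [ 0.573 -0.089  0.004]
side [0.492 0.048 0.004]
side [0.608 0.016 0.004]
side [ 0.572 -0.098  0.004]
side [ 0.463 -0.065  0.004]

scene [0.43  0.426 0.012]
scene [0.646 0.411 0.012]
scene [0.638 0.195 0.012]
side [0.427 0.42  0.012]
side [0.645 0.401 0.012]
side [0.628 0.184 0.012]
side [0.415 0.202 0.012]

scene [ 0.448 -0.239  0.012]
scene [ 0.605 -0.185  0.012]
scene [ 0.639 -0.287  0.012]
scene [ 0.48  -0.342  0.012]
side [ 0.634 -0.298  0.012]
side [ 0.44  -0.245  0.012]
side [ 0.473 -0.353  0.012]

scene [0.517 0.314 0.012]
side [0.528 0.311 0.012]
side [0.534 0.409 0.012]
```

Positions agree in both views. The stand is at (0.54,-0.267) with its x axis at about 199°, the mat at (0.536,-0.02), and the board at (0.531,0.305) with its path at about 86°. The tower leans away from the robot. I go above the grasp point and align the tool.

Request:
{"op": "arm_command", "data": {
  "commands": [
    [[-100,-96,0],-6],
    [[-200,-192,0],-12],
    [[-300,-288,0],-18],
    [[-400,-384,0],-24],
    [[-500,-480,0],-30],
    [[-570,-547,0],-35],
    [[-618,-593,0],-37.3],
    [[-618,-593,0],-37.3],
    [[-618,-593,0],-37.3],
    [[-618,-593,0],-37.3],
    [[-618,-593,0],-37.3],
    [[-618,-593,0],-37.3],
    [[-618,-593,0],-37.3],
    [[-618,-593,0],-37.3],
    [[-618,-593,0],-37.3],
    [[-618,-593,0],-37.3],
    [[-618,-593,0],-37.3]
  ],
  "jaw": 0,
  "force": 20
}}

```text
t: 2.22
tcp_pos: [0.5652, -0.2573, 0.4049]
tool_rot: [-0.166, 0.986, 0.0, -0.0]
ft_force: [-0.1, -0.5, -0.3]
grip_width: 0.997
grasp_force: 0.0
```

Run:
```python
from h import *
c=bot.camera_info("wrist");s=bot.sense();im=bot.capture("wrist");cv2.imwrite("pics/w1.png",im[:,:,::-1])
print(s["t"],s["tcp_pos"],s["tool_rot"],s["joints"],c)
np.savez("w1.npz",**c)
```

```text
2.225 [ 0.56519179 -0.25731954  0.40494072] [-1.65814026e-01  9.86157033e-01  7.71350694e-05 -9.56824027e-05] [-4.27239128e-01  4.06825111e-01  2.33656306e-01  1.39787245e+00
  2.07853385e-05 -7.60405946e-01] {'camera_matrix': array([[303.1545778 ,   0.        , 317.27739701],
       [  0.        , 303.1545778 , 205.76830022],
       [  0.        ,   0.        ,   1.        ]]), 'R': array([[-3.28069913e-01,  9.44653443e-01, -7.23965285e-05],
       [ 9.04430522e-01,  3.14122966e-01,  2.88673158e-01],
       [ 2.72718834e-01,  9.46395002e-02, -9.57427701e-01]]), 't': array([ 0.42827091, -0.46619572,  0.24840198])}
```

View pics/w1.png

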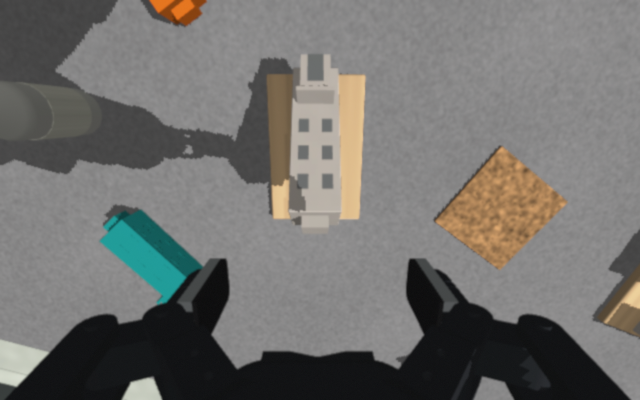

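The wrist picture shows the tower's top face between columns 289 and 340, the roof corners near row 213, and the stand's base corners at (267,75), (365,75), (360,219) and (273,218). The mat corners are (501,146), (566,203), (499,267) and (435,220).

Run:
```python
from m import *
C["w"]=dict(np.load("w1.npz"))
W=lambda u,v:("w",u,v)
B=[(85,-55,.012),(85,55,.012),(-85,55,.012),(-85,-55,.012)]
base=[(W(365,75),(.085,-.055,.012)),(W(267,75),(.085,.055,.012)),(W(360,219),(-.085,-.055,.012)),(W(273,218),(-.085,.055,.012))]
# pick y signs by handedness: stand x = image up, so stand y = image left
x,e,r=fit(base,[.54,-.267,3.47]);print(x,np.degrees(x[2]),e,r)
u=np.array([-.8192,0,.5736]);n=np.array([.5736,0,.8192]);f=np.array([.055,0,.034])+.021*n
for nm,s,xx,yy in(("roofR",.140,.021,-.021),("roofL",.14,.021,.021),("porchroofR",.04,.036,-.016),("porchroofL",.04,.036,.016)):
    P=f+u*s+n*xx+np.array([0,yy,0]);c,q=np.cos(x[2]),np.sin(x[2])
    print(nm,proj(C["w"],[x[0]+c*P[0]-q*P[1],x[1]+q*P[0]+c*P[1],P[2]])[0])
m=[(W(566,203),0),(W(499,267),0),(W(435,220),0),(W(501,146),0)]
pts([a for a,_ in m],.004)
P=f+u*.115;c,q=np.cos(x[2]),np.sin(x[2]);G=np.array([x[0]+c*P[0],x[1]+q*P[0],P[2]]);print("grip",G)
st=bot.sense();from scipy.spatial.transform import Rotation as Ro
R=Ro.from_quat(st["tool_rot"]).as_matrix();print("tool x yaw",np.degrees(np.arctan2(R[1,0],R[0,0])),"shift",R.T@(G+[0,0,.155]-st["tcp_pos"]))
```

```text
[ 0.53522324 -0.26871536  3.47740425] 199.24058692373194 2.364273081514625 [ 1.2 -0.9 -1.  -0.7  0.1  1.2 -0.2  2.4]
roofR [342.72803831 219.14031741]
roofL [288.96669083 219.21784477]
porchroofR [334.88610745  99.20836247]
porchroofL [296.67159584  99.27129157]
w [0.493 0.051 0.004]
w [0.6   0.015 0.004]
w [ 0.568 -0.096  0.004]
w [ 0.456 -0.062  0.004]
grip [ 0.56086843 -0.25976438  0.1171672 ]
tool x yaw -160.90180373173337 shift [ 0.00494713 -0.00089806  0.13298008]
```

The model reprojects within 5 px, so the measure is good. I descend and close gently.

Request:
{"op": "arm_command", "data": {
  "commands": [
    [[4,-1,40],0],
    [[4,-1,80],0],
    [[4,-1,110],0],
    [[4,-1,125],0],
    [[4,-1,134],0],
    [[4,-1,134],0],
    [[4,-1,134],0]
  ],
  "jaw": 80
}}

```text
t: 3.15
tcp_pos: [0.5624, -0.2607, 0.2718]
tool_rot: [-0.165, 0.986, -0.001, 0.001]
ft_force: [0.0, -0.2, -0.3]
grip_width: 0.687
grasp_force: 0.0
```

Request:
{"op": "arm_command", "data": {
  "commands": [
    [[0,0,0],0],
    [[0,0,0],0],
    [[0,0,0],0],
    [[0,0,0],0],
    [[0,0,0],0],
    [[0,0,0],0]
  ],
  "jaw": 160,
  "force": 20
}}

```text
t: 3.9
tcp_pos: [0.5623, -0.2607, 0.2717]
tool_rot: [-0.165, 0.986, -0.0, 0.001]
ft_force: [-0.8, 0.6, 5.5]
grip_width: 0.491
grasp_force: 21.0
```

Request:
{"op": "arm_command", "data": {
  "commands": [
    [[0,0,-4],0],
    [[0,0,-10],0],
    [[0,0,-20],0],
    [[0,0,-32],0],
    [[0,0,-45],0],
    [[0,0,-60],0],
    [[0,0,-70],0],
    [[0,0,-70],0],
    [[0,0,-70],0]
  ]
}}

```text
t: 5.03
tcp_pos: [0.562, -0.2605, 0.3404]
tool_rot: [-0.165, 0.986, 0.0, -0.0]
ft_force: [-0.4, -0.2, -1.2]
grip_width: 0.488
grasp_force: 20.6
```

Run:
```python
from h import *
im=bot.capture("side")[:,:,::-1]; a=bot.capture("wrist")[:,:,::-1]
b=cv2.resize(im[130:330,280:440],None,fx=2.5,fy=2.5,interpolation=cv2.INTER_CUBIC)
cv2.imwrite("pics/l1.png",np.hstack([b,cv2.resize(a[:,120:520],(400,500))]))
print(bot.sense()["ft_force"])
```

```text
[ 0.71039371 -0.7756431  -1.09559803]
```

View pics/l1.png

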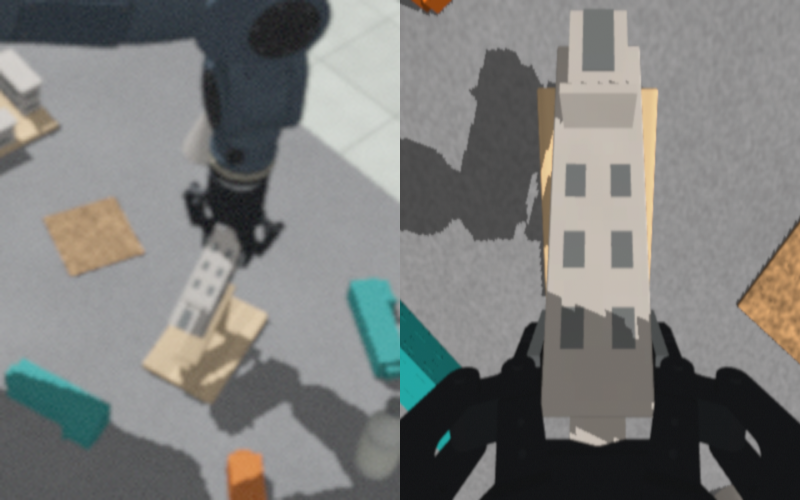

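The tower is held. The side crop shows it at (205,285), still leaning. In the wrist image the porch roof's front edge is at row 66 (columns 277–360) and the roof edge at row 332 (columns 262–375). From these I fit the tilt in the hand.

Run:
```python
from h import *
from scipy.optimize import least_squares
from scipy.spatial.transform import Rotation as Ro
c=bot.camera_info("wrist");s=bot.sense();R=Ro.from_quat(s["tool_rot"]).as_matrix();T=s["tcp_pos"]
# tower in tool frame: tool x = stand x, tool z down. grip point g=(0,y0,.155) at tower (s0,x0)
obs=[((277,66),.040,.036,.016),((360,66),.040,.036,-.016),((262,332),.140,.021,.021),((375,332),.140,.021,-.021),((281,8),0,.036,.013),((346,8),0,.036,-.013)]
obs=[((277,66),.040,.036,1,.016),((360,66),.040,.036,-1,.016),((262,332),.140,.021,1,.021),((375,332),.140,.021,-1,.021),((290,8),0,.036,1,.013),((346,8),0,.036,-1,.013)]
def f(p,k=1):
    th,px,pz,y0=p;r=[]
    u=np.array([-np.cos(th),0,-np.sin(th)]);n=np.array([np.sin(th),0,-np.cos(th)])
    for (a,b),ss,xx,sg,w in obs:
        P=np.array([px,y0,pz])+u*ss+n*xx+np.array([0,-sg*w*k,0])
        q=proj(c,R@P+T)[0]-[a,b];r+=list(q)
    return np.array(r)
for k in(1,-1):
    o=least_squares(f,[.6,.09,.22,0],args=(k,),loss="soft_l1");th,px,pz,y0=o.x
    print(k,np.degrees(th),o.x,np.round(o.fun,0),o.cost)
    u=np.array([-np.cos(th),-np.sin(th)]);n=np.array([np.sin(th),-np.cos(th)]);d=np.array([0,.155])-[px,pz]
    print("grip at s0,x0",d@u,d@n,"back edge foot rel. tcp",np.array([px,pz])-.021*n)
```

```text
1 41.757801642698986 [7.28811127e-01 9.89843859e-02 2.22271449e-01 4.48830853e-04] [  2.   2.  -3.   2. -10.  -0.   9.  -0.   0.  -1.  -0.  -1.] 24.309070463149958
grip at s0,x0 0.11864071368128924 -0.01573968184050312 back edge foot rel. tcp [0.08499874 0.23793675]
-1 40.28221456680692 [0.70305727 0.09947347 0.22286262 0.00336929] [  86.    5.  -73.    5.  128.   -1. -112.   -1.   62.   -0.  -49.   -0.] 513.7055875639888
grip at s0,x0 0.11976201830787224 -0.012544577689544477 back edge foot rel. tcp [0.08589586 0.23888287]
```

Run:
```python
from m import *
print("cone foot centre approx",ray(C["scene"],*S(267,342)[1:],0),ray(C["side"],*D(527,188)[1:],0))
print("apex",ray(C["scene"],*S(267,262)[1:],.1),ray(C["side"],*D(530,118)[1:],.1))
s=bot.sense();print(s["tcp_pos"],s["joints"])
```

```text
cone foot centre approx [0.78851074 0.01232297 0.        ] [7.86497598e-01 9.43311422e-04 2.22044605e-16]
apex [0.78942564 0.01286608 0.1       ] [0.78808241 0.01028295 0.1       ]
[ 0.56194116 -0.26048798  0.34008352] [-4.34045147e-01  4.26048720e-01  9.78433807e-02  1.24365322e+00
 -9.22622244e-05 -7.66254329e-01]
```

The cone is 155 mm clear of the spot. I carry the tower to above the mat.

Request:
{"op": "arm_command", "data": {
  "commands": [
    [[-10,15,0],0],
    [[-30,45,0],0],
    [[-55,83,0],0],
    [[-80,121,0],0],
    [[-105,159,0],0],
    [[-130,197,10],0],
    [[-148,224,25],0],
    [[-156,235,45],0],
    [[-156,235,65],0],
    [[-156,235,80],0],
    [[-156,235,85],0],
    [[-156,235,85],0],
    [[-156,235,85],0]
  ]
}}

```text
t: 6.75
tcp_pos: [0.6332, 0.0123, 0.2565]
tool_rot: [-0.165, 0.986, -0.0, 0.001]
ft_force: [0.5, 0.6, -1.5]
grip_width: 0.488
grasp_force: 20.7
```

Request:
{"op": "arm_command", "data": {
  "commands": [
    [[0,0,2],0],
    [[0,0,4],0],
    [[0,0,6],0],
    [[0,0,8],0],
    [[0,0,9],0],
    [[0,0,10],0],
    [[0,0,10],0]
  ]
}}

```text
t: 7.62
tcp_pos: [0.6329, 0.0125, 0.2457]
tool_rot: [-0.165, 0.986, -0.0, -0.0]
ft_force: [0.0, -0.3, -2.7]
grip_width: 0.486
grasp_force: 20.7
```

Request:
{"op": "arm_command", "data": {
  "commands": [
    [[0,0,1],0],
    [[0,0,2],0],
    [[0,0,3],0],
    [[0,0,4],0],
    [[0,0,4],0]
  ]
}}

```text
t: 8.25
tcp_pos: [0.6329, 0.0125, 0.2416]
tool_rot: [-0.165, 0.986, -0.0, -0.0]
ft_force: [0.6, -0.5, -1.8]
grip_width: 0.486
grasp_force: 20.8
```

Request:
{"op": "arm_command", "data": {
  "commands": [
    [[0,0,1],0],
    [[0,0,2],0],
    [[0,0,3],0],
    [[0,0,4],0],
    [[0,0,4],0]
  ]
}}

```text
t: 8.88
tcp_pos: [0.6339, 0.0127, 0.2388]
tool_rot: [-0.165, 0.986, -0.0, 0.002]
ft_force: [3.1, 3.0, 4.9]
grip_width: 0.49
grasp_force: 21.6
```

Contact was felt at about z = 0.2405, as modelled. Now I walk the grip along the arc about the foot's back edge.

Request:
{"op": "arm_command", "data": {
  "commands": [
    [[2,0,-3],0],
    [[5,0,-6],0],
    [[10,0,-11],0],
    [[16,0,-16],0],
    [[22,0,-20],0],
    [[28,0,-23],0],
    [[34,0,-26],0],
    [[34,0,-26],0]
  ]
}}

```text
t: 9.88
tcp_pos: [0.6004, 0.0012, 0.264]
tool_rot: [-0.165, 0.986, -0.0, 0.0]
ft_force: [1.1, 0.1, -2.0]
grip_width: 0.495
grasp_force: 20.7
```

Run:
```python
from h import *
im=bot.capture("side")[:,:,::-1]; a=bot.capture("wrist")[:,:,::-1]
b=cv2.resize(im[130:290,250:378],None,fx=3.125,fy=3.125,interpolation=cv2.INTER_CUBIC)
cv2.imwrite("pics/p1.png",np.hstack([b,cv2.resize(a[:,120:520],(400,500))]))
```

```text
(no output)
```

View pics/p1.png

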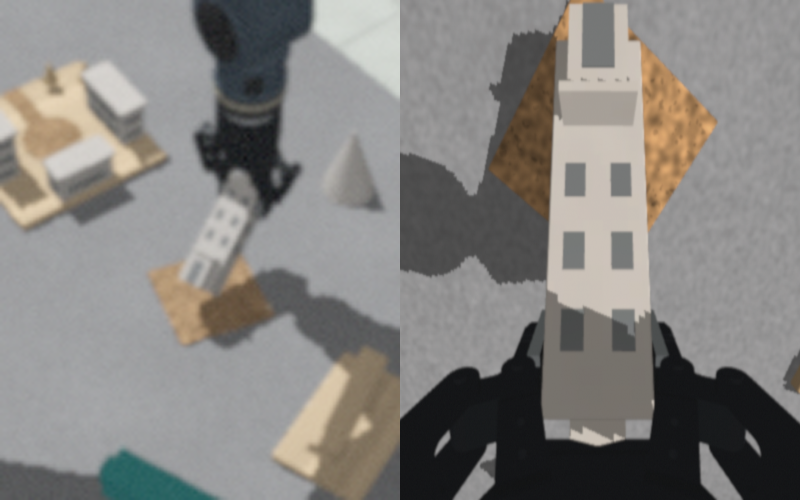

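The tower did not turn in the pads: the wrist view is the same as before, and the foot came clear of the mat. A floor push at this angle acts the wrong way, so gravity has to do the turning. I go low over the mat and slacken the jaw by small position steps, watching the grip force.

Request:
{"op": "arm_command", "data": {
  "commands": [
    [[0,0,6],0],
    [[0,0,12],0],
    [[0,0,12],0]
  ],
  "jaw": 136
}}

```text
t: 10.35
tcp_pos: [0.6005, 0.0014, 0.2508]
tool_rot: [-0.165, 0.986, 0.0, -0.001]
ft_force: [0.5, -0.3, -1.4]
grip_width: 0.491
grasp_force: 20.7
```

Request:
{"op": "arm_command", "data": {
  "commands": [
    [[0,0,0],0],
    [[0,0,0],0]
  ],
  "jaw": 133
}}

```text
t: 10.6
tcp_pos: [0.6009, 0.0014, 0.2518]
tool_rot: [-0.165, 0.986, -0.0, 0.0]
ft_force: [-0.4, 0.7, -1.7]
grip_width: 0.488
grasp_force: 20.7
```

Request:
{"op": "arm_command", "data": {
  "commands": [
    [[0,0,0],0],
    [[0,0,0],0]
  ],
  "jaw": 131
}}

```text
t: 10.85
tcp_pos: [0.6008, 0.0014, 0.2518]
tool_rot: [-0.165, 0.986, -0.0, 0.0]
ft_force: [0.8, 0.2, -2.0]
grip_width: 0.487
grasp_force: 20.7
```

Request:
{"op": "arm_command", "data": {
  "commands": [
    [[0,0,0],0]
  ],
  "jaw": 130
}}

```text
t: 10.98
tcp_pos: [0.6008, 0.0014, 0.2518]
tool_rot: [-0.165, 0.986, -0.0, 0.0]
ft_force: [0.2, 0.7, -0.8]
grip_width: 0.49
grasp_force: 10.1
```

Request:
{"op": "arm_command", "data": {
  "commands": [
    [[0,0,0],0],
    [[0,0,0],0],
    [[0,0,0],0]
  ]
}}

```text
t: 11.35
tcp_pos: [0.6008, 0.0014, 0.2517]
tool_rot: [-0.165, 0.986, -0.0, -0.0]
ft_force: [-0.4, -0.5, -1.9]
grip_width: 0.49
grasp_force: 10.1
```

Run:
```python
from h import *
a=bot.capture("wrist")[:,:,::-1];cv2.imwrite("pics/q.png",a)
g=cv2.cvtColor(a,cv2.COLOR_BGR2GRAY)
old=cv2.imread("pics/p1.png")[:,400:];old=cv2.cvtColor(cv2.resize(old,(400,400)),cv2.COLOR_BGR2GRAY)
# where did the window / door patches go
for n,(u,v,w,h) in {"porchroof":(150,55,95,50),"win2":(155,175,90,50)}.items():
    r=cv2.matchTemplate(g,old[v:v+h,u:u+w],cv2.TM_CCOEFF_NORMED);_,m,_,p=cv2.minMaxLoc(r);print(n,round(m,3),"moved",p[0]-120-u,p[1]-v)
print(bot.sense()["grasp_force"])
```

```text
porchroof 0.979 moved 0 0
win2 1.0 moved 0 0
10.115079581737518
```

Request:
{"op": "arm_command", "data": {
  "commands": [
    [[0,0,0],0],
    [[0,0,0],0]
  ],
  "jaw": 129.8
}}

```text
t: 11.65
tcp_pos: [0.6008, 0.0014, 0.2517]
tool_rot: [-0.165, 0.986, -0.0, -0.0]
ft_force: [0.8, -0.8, -1.3]
grip_width: 0.49
grasp_force: 5.1
```

Request:
{"op": "arm_command", "data": {
  "commands": [
    [[0,0,0],0],
    [[0,0,0],0]
  ],
  "jaw": 129.7
}}

```text
t: 11.9
tcp_pos: [0.6008, 0.0014, 0.2518]
tool_rot: [-0.165, 0.986, -0.0, 0.0]
ft_force: [-0.6, -0.8, -0.3]
grip_width: 0.49
grasp_force: 2.6
```

Fractional counts work, at about 25 N per count. I check for motion.

Run:
```python
from h import *
a=bot.capture("wrist")[:,:,::-1]; im=bot.capture("side")[:,:,::-1]
b=cv2.resize(im[130:290,250:378],None,fx=3.125,fy=3.125,interpolation=cv2.INTER_CUBIC)
cv2.imwrite("pics/p2.png",np.hstack([b,cv2.resize(a[:,120:520],(400,500))]))
s=bot.sense();print(s["grasp_force"],s["ft_force"])
```

```text
2.6550738885998726 [ 0.02122508 -0.71570341 -0.24381259]
```

View pics/p2.png

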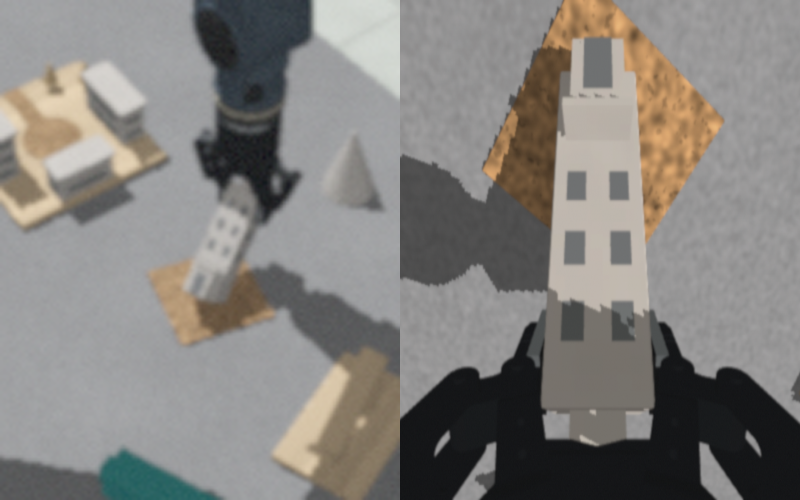

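The tower swung by itself and now rests its foot on the mat: the porch roof moved from row 82 to row 97 in the crop, and the weight is off the wrist. I raise slowly and move along tool +x, so the foot stays on the mat and the tower comes upright.

Request:
{"op": "arm_command", "data": {
  "commands": [
    [[3,0,-2],0],
    [[7,0,-4],0],
    [[11,0,-6],0],
    [[15,0,-8],0],
    [[19,0,-10],0],
    [[23,0,-12],0],
    [[27,0,-14],0],
    [[31,0,-15],0],
    [[35,0,-16],0],
    [[35,0,-16],0]
  ]
}}

```text
t: 13.25
tcp_pos: [0.5675, -0.0102, 0.2679]
tool_rot: [-0.165, 0.986, -0.0, 0.0]
ft_force: [0.5, -0.7, 2.4]
grip_width: 0.49
grasp_force: 2.8
```

Run:
```python
from h import *
a=bot.capture("wrist")[:,:,::-1]; im=bot.capture("side")[:,:,::-1]
b=cv2.resize(im[130:290,250:378],None,fx=3.125,fy=3.125,interpolation=cv2.INTER_CUBIC)
cv2.imwrite("pics/p3.png",np.hstack([b,cv2.resize(a[:,120:520],(400,500))]))
s=bot.sense();print(s["grasp_force"],s["ft_force"])
```

```text
2.8550350293517113 [ 0.46776214 -0.07615843  1.86685786]
```

View pics/p3.png

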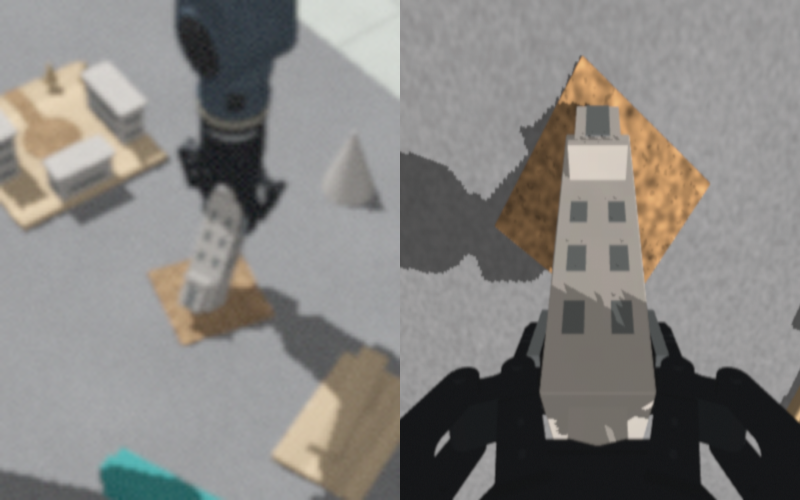

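The tower is steeper still and the foot is on the mat. Wrist crop: porch roof front edge at row 143, roof edge at row 395. I work out the tilt from these.

```bash
cat > tilt.py <<'E'
from h import *
from scipy.optimize import least_squares
from scipy.spatial.transform import Rotation as Ro
def tilt(obs):
    c=bot.camera_info("wrist");s=bot.sense();R=Ro.from_quat(s["tool_rot"]).as_matrix();T=s["tcp_pos"]
    def f(p):
        th,px,pz,y0=p;r=[]
        u=np.array([-np.cos(th),0,-np.sin(th)]);n=np.array([np.sin(th),0,-np.cos(th)])
        for (a,b),ss,xx,yy in obs:
            P=np.array([px,y0,pz])+u*ss+n*xx+np.array([0,-yy,0]);q=proj(c,R@P+T)[0]
            r+=[q[0]-a,q[1]-b]
        # foot's back edge on the mat (1 px per mm)
        r.append((T[2]-(pz+.021*np.cos(th))-.004)*1000)
        return np.array(r)
    o=least_squares(f,[.9,.07,.25,0],loss="soft_l1");th,px,pz,y0=o.x
    u=np.array([-np.cos(th),-np.sin(th)]);n=np.array([np.sin(th),-np.cos(th)]);d=np.array([0,.155])-[px,pz]
    print("tilt",np.degrees(th),"foot",px,pz,y0,"grip s,x",d@u,d@n,"res",np.round(o.fun,0))
    print("foot world",R@[px,y0,pz]+T)
E
python3 - <<'E'
from tilt import *
tilt([((288,114),.04,.036,.016),((350,114),.04,.036,-.016),((285,144),.04,.021,.016),((353,144),.04,.021,-.016),((260,316),.14,.021,.021),((376,316),.14,.021,-.021),((296,84),0,.036,.013),((344,84),0,.036,-.013)])
E
```

```text
tilt 58.689628822128455 foot 0.06230852630557553 0.25315998770066483 0.0008757525133855756 grip s,x 0.11624454280475183 -0.0022230393342199005 res [ 1.  5. -1.  5.  5. -1. -6. -1. -1. -0.  3.  0.  2. -0. -5. -0. -0.]
foot world [ 0.50849463 -0.02955235  0.01459809]
```

Tilt is 58.7° and the geometry is consistent (grip 116 mm up, edge radius 117.6 mm). I finish the arc.

Request:
{"op": "arm_command", "data": {
  "commands": [
    [[3,0,-1],0],
    [[6,0,-2],0],
    [[9,0,-3],0],
    [[12,0,-4],0],
    [[15,0,-5],0],
    [[18,0,-5.5],0],
    [[21,0,-6],0],
    [[24,0,-7],0],
    [[26,0,-7],0],
    [[26,0,-7],0]
  ]
}}

```text
t: 14.6
tcp_pos: [0.543, -0.0186, 0.2747]
tool_rot: [-0.165, 0.986, -0.0, -0.0]
ft_force: [0.4, -0.3, -1.6]
grip_width: 0.493
grasp_force: 2.4
```

Run:
```python
from h import *
a=bot.capture("wrist")[:,:,::-1];im=bot.capture("side")[:,:,::-1];sc=bot.capture("scene")[:,:,::-1]
cv2.imwrite("pics/w4.png",a);cv2.imwrite("pics/s4.png",im);cv2.imwrite("pics/sc4.png",sc)
b=cv2.resize(im[130:258,260:360],None,fx=3.9,fy=3.9,interpolation=cv2.INTER_CUBIC)
d=cv2.resize(sc[150:250,260:380],None,fx=2.5,fy=2.5,interpolation=cv2.INTER_CUBIC)
L=np.zeros((500,400,3),np.uint8);L[:250,:300]=d;h=cv2.resize(b,(195,250));L[250:,:195]=h
cv2.imwrite("pics/p4.png",np.hstack([L,cv2.resize(a[:,120:520],(400,500))]))
s=bot.sense();print(s["grasp_force"],s["ft_force"])
```

```text
2.444990538060665 [-0.66552696 -0.01924138 -0.33526535]
```

View pics/p4.png

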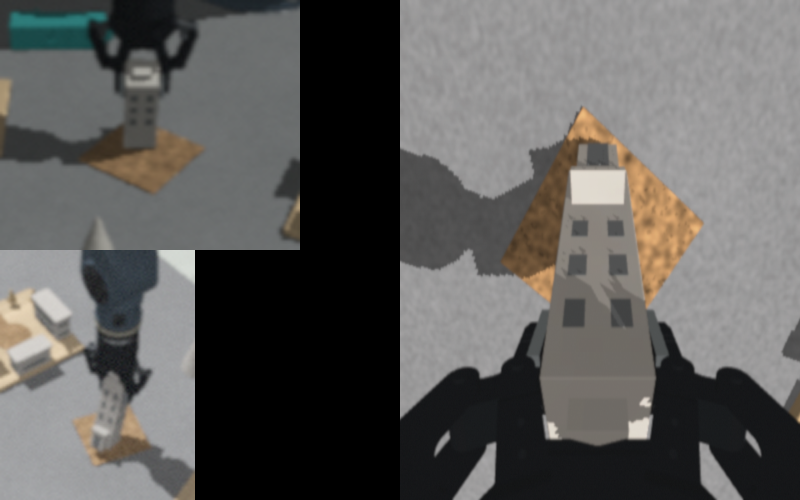

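The picture shows the tower nearly upright on the mat. In the wrist crop the porch roof edges are at rows 171 and 204 and the roof edge at row 378. I fit the tilt again.

Run:
```python
from tilt import *
tilt([((291,137),.04,.036,.016),((345,137),.04,.036,-.016),((288,163),.04,.021,.016),((348,163),.04,.021,-.016),((260,302),.14,.021,.021),((376,302),.14,.021,-.021),((298,116),0,.036,.013),((336,116),0,.036,-.013)])
```

```text
tilt 69.59444629203873 foot 0.0405333519536323 0.26381794516467566 0.0003694319771038869 grip s,x 0.11612189890977909 -4.903107620272329e-05 res [-1.  3. -0.  3.  4. -0. -4. -0. -2. -0.  1. -0.  1. -1.  0. -1. -0.]
foot world [ 0.50474585 -0.03139311  0.01085999]
```

I had one sign wrong: upright, the grip lies 21 mm beyond the edge, so 42 mm of the arc remain.

Request:
{"op": "arm_command", "data": {
  "commands": [
    [[4,0,-1],0],
    [[8,0,-1.5],0],
    [[12,0,-2],0],
    [[16,0,-2],0],
    [[20,0,-2],0],
    [[24,0,-2],0],
    [[28,0,-1.5],0],
    [[32,0,-1],0],
    [[35,0,-0.5],0],
    [[38,0,0],0],
    [[40,0,0],0],
    [[42,0,0],0],
    [[42,0,0],0],
    [[42,0,0],0]
  ]
}}

```text
t: 16.5
tcp_pos: [0.5035, -0.0322, 0.2749]
tool_rot: [-0.165, 0.986, -0.0, 0.0]
ft_force: [-0.3, 0.6, 1.6]
grip_width: 0.493
grasp_force: 2.9
```

```bash
cat > up.py <<'E'
from h import *
from scipy.spatial.transform import Rotation as Ro
# white-ish tower silhouette vs. upright model: edges of shaft in side view
def edges(u0,u1,v0,v1,name="side"):
    a=bot.capture(name).astype(int);hsv=cv2.cvtColor(a.astype(np.uint8),cv2.COLOR_RGB2HSV)
    return a,hsv
E
python3 - <<'E'
from up import *
s=bot.sense();T=s["tcp_pos"];print(s["grasp_force"],s["ft_force"],s["moment"],T)
a=bot.capture("wrist");cv2.imwrite("pics/w5.png",a[:,:,::-1]);c=bot.camera_info("wrist")
R=Ro.from_quat(s["tool_rot"]).as_matrix()
# predicted rows if upright: gripped at s=.116
for n,ss,xx in(("porchfront40",.04,.036),("porch40 wall",.04,.021),("roof edge",.14,.021),("porch foot",0,.036)):
    print(n,proj(c,R@[xx,0,.155+.116-ss]+T)[0])
# row profile in the middle column band
g=cv2.cvtColor(a,cv2.COLOR_RGB2GRAY)[:,308:322].mean(1)
d=np.diff(g);print([(i,round(d[i])) for i in range(60,345) if abs(d[i])>9])
E
```

```text
2.882658541202545 [-0.2554681   0.63826069  1.61042647] [ 0.06595248  0.07304411 -0.01032958] [ 0.50351307 -0.03220836  0.27490375]
porchfront40 [316.97857415 175.43644666]
porch40 wall [316.95944104 197.2573136 ]
roof edge [316.62942102 269.56495236]
porch foot [317.03603227 165.66615876]
[(117, -12), (118, -17), (119, -13), (121, -9), (137, 21), (138, 17), (139, 24), (140, 42), (141, 30), (142, 10), (167, -34), (168, -35), (169, -14)]
```

Run:
```python
from tilt import *
# automatic: columns of porch roof at rows 150/ and roof-edge rows from strong gradients at col 285..290, 350
a=cv2.imread("pics/w5.png");b=cv2.imread("pics/w4.png")
for n,i in(("w4",b),("w5",a)):
    g=cv2.cvtColor(i,cv2.COLOR_BGR2GRAY).astype(float)
    for c0 in(268,345,362):
        d=np.diff(cv2.GaussianBlur(g,(1,3),0)[:,c0:c0+6].mean(1));print(n,c0,[(r,round(d[r])) for r in range(150,350) if abs(d[r])>7])
    r=g[150:158].mean(0);d=np.diff(r);print(n,"cols",[(k,round(d[k])) for k in range(270,365) if abs(d[k])>15])
tilt([((317,140),.04,.036,0),((317,168),.04,.021,0),((317,118),0,.036,0)])
```

```text
w4 268 [(211, 13), (212, 21), (213, 21), (214, 15), (215, 8), (336, 24), (337, 35), (338, 24), (339, 7), (348, -13), (349, -32)]
w4 345 [(219, 9), (237, -8), (238, -13), (239, -10), (260, 12), (261, 13), (335, 9), (336, 16), (337, 12), (349, -23)]
w4 362 [(174, -7), (180, 8), (181, 8), (182, 7), (234, 8), (239, -8), (246, -8), (247, -8), (316, 19), (317, 32), (318, 26), (319, 11), (323, -23), (324, -34), (325, -25), (326, -10), (332, 18), (333, 31), (334, 29), (335, 16), (348, -12), (349, -34)]
w4 cols [(289, 21), (290, 42), (291, 35), (343, -32), (344, -27)]
w5 268 [(211, 10), (212, 15), (213, 19), (214, 17), (215, 10), (335, 11), (336, 22), (337, 27), (338, 23), (339, 12), (348, -12), (349, -32)]
w5 345 [(220, 8), (237, -8), (238, -12), (239, -9), (258, 9), (259, 14), (260, 10), (337, 8), (338, 13), (339, 9), (349, -23)]
w5 362 [(222, -8), (223, -8), (227, 8), (228, 10), (229, 9), (246, -10), (247, -10), (313, 11), (314, 20), (315, 22), (316, 19), (317, 13), (320, -11), (324, -16), (325, -28), (326, -22), (327, -9), (333, 15), (334, 32), (335, 33), (336, 18), (348, -13), (349, -34)]
w5 cols [(290, 43), (291, 45), (342, -16), (343, -39), (344, -26)]
tilt 71.38779397528491 foot 0.03818242226643859 0.26404907607984734 3.684568050212426e-06 grip s,x 0.11553220536215669 -0.0013812632469628768 res [-0.  1. -0. -4.  0.  0.  0.]
foot world [ 0.46750759 -0.04469877  0.01082001]
```

The foot was carried along instead of pivoting, and the tilt is now 71.4°. I firm the grip, go back over the mat centre, then drag again while steadily lowering. That keeps the foot pressed on the mat, and the pads' slip frees the pivot.

Request:
{"op": "arm_command", "data": {
  "commands": [
    [[0,0,0],0],
    [[0,0,0],0],
    [[0,0,-6],0],
    [[-10,0,-12],0],
    [[-28,0,-14],0],
    [[-46,0,-14],0],
    [[-62,0,-12],0],
    [[-74,0,-8],0],
    [[-78,0,-4],0],
    [[-78,0,-2],0],
    [[-78,0,0],0],
    [[-78,0,0],0]
  ],
  "jaw": 130
}}

```text
t: 18.05
tcp_pos: [0.5768, -0.0069, 0.2749]
tool_rot: [-0.165, 0.986, -0.0, 0.0]
ft_force: [-1.2, 0.4, -0.6]
grip_width: 0.492
grasp_force: 4.9
```

Request:
{"op": "arm_command", "data": {
  "commands": [
    [[0,0,1],0],
    [[3,0,1.5],0],
    [[6,0,2],0],
    [[10,0,2.5],0],
    [[14,0,3],0],
    [[18,0,3.5],0],
    [[22,0,4],0],
    [[26,0,4.5],0],
    [[30,0,5],0],
    [[34,0,6],0],
    [[38,0,7],0],
    [[42,0,8],0],
    [[45,0,9],0],
    [[45,0,9],0]
  ],
  "jaw": 129.7
}}

```text
t: 19.8
tcp_pos: [0.5346, -0.0215, 0.2661]
tool_rot: [-0.165, 0.986, -0.0, 0.0]
ft_force: [1.2, 0.9, 4.4]
grip_width: 0.49
grasp_force: 2.4
```

```bash
cat > rows.py <<'E'
from tilt import *
s=bot.sense();print(s["t"],s["grasp_force"],s["ft_force"],s["tcp_pos"])
a=bot.capture("wrist");cv2.imwrite("pics/w6.png",a[:,:,::-1])
g=cv2.cvtColor(a,cv2.COLOR_RGB2GRAY)[:,308:322].mean(1);d=np.diff(g);print([(i,round(d[i])) for i in range(60,345) if abs(d[i])>9])
E
python3 rows.py
```

```text
19.8 2.4485070258378983 [1.22604498 0.94819365 4.43327337] [ 0.5346316  -0.02146372  0.26605567]
[(172, -15), (173, -16), (174, -11), (181, 41), (182, 64), (183, 40), (184, 11), (200, -17), (201, -26), (202, -26), (203, -19), (312, -9), (330, 11)]
```

Run:
```python
from tilt import *
tilt([((317,182),.04,.036,0),((317,201.5),.04,.021,0),((317,173),0,.036,0)])
```

```text
tilt 93.68740722876943 foot -0.00485628042132563 0.26347510625837595 -3.3777013406691353e-07 grip s,x 0.10856286050757308 -0.002130130444299843 res [-0. -1. -0.  2.  0.  0. -0.]
foot world [ 0.53948069 -0.01984886  0.00255789]
```

It is upright within the measuring error, centred at (0.54,-0.02) on the mat. I release it gently.

Request:
{"op": "arm_command", "data": {
  "commands": [
    [[0,0,0],0],
    [[0,0,0],0]
  ],
  "jaw": 128
}}

```text
t: 20.1
tcp_pos: [0.5343, -0.0215, 0.2653]
tool_rot: [-0.165, 0.986, -0.0, -0.001]
ft_force: [0.7, 0.4, -0.5]
grip_width: 0.5
grasp_force: 0.0
```

Request:
{"op": "arm_command", "data": {
  "commands": [
    [[0,0,0],0],
    [[0,0,0],0],
    [[0,0,0],0],
    [[0,0,0],0],
    [[0,0,0],0]
  ],
  "jaw": 80
}}

```text
t: 20.72
tcp_pos: [0.5346, -0.0214, 0.2657]
tool_rot: [-0.165, 0.986, -0.0, -0.0]
ft_force: [-0.2, -0.3, -0.4]
grip_width: 0.686
grasp_force: 0.0
```

```bash
python3 rows.py
python3 - <<'E'
from tilt import *
s=bot.sense();T=s["tcp_pos"];c=bot.camera_info("wrist");R=Ro.from_quat(s["tool_rot"]).as_matrix()
from scipy.optimize import least_squares
for n,ss,xx in(("foot",0,.036),("front40",.04,.036),("wall40",.04,.021),("roof",.14,.021)):
    print(n,[np.round(proj(c,R@[xx+o,0,T[2]-.004-ss]+T)[0],0).tolist() for o in(-.006,0,.006)])
E
```

```text
20.725 0.0 [-0.18735561 -0.33257622 -0.38686143] [ 0.53459009 -0.02144392  0.26572425]
[(173, -9), (174, -19), (175, -20), (176, -12), (184, 22), (185, 53), (186, 60), (187, 21), (192, -17), (193, -15), (203, -14), (204, -14), (327, -9)]
foot [[317.0, 175.0], [317.0, 168.0], [317.0, 160.0]]
front40 [[317.0, 187.0], [317.0, 178.0], [317.0, 169.0]]
wall40 [[317.0, 210.0], [317.0, 201.0], [317.0, 192.0]]
roof [[317.0, 299.0], [317.0, 283.0], [317.0, 267.0]]
```

The tower stands alone and upright: the rows match the upright model with the tower at tool x ≈ -5 mm. I centre on it, grip again and lift.

Request:
{"op": "arm_command", "data": {
  "commands": [
    [[-3,0,-3],0],
    [[-5,0,-5],0],
    [[-5,0,-5],0]
  ]
}}

```text
t: 21.15
tcp_pos: [0.5396, -0.0198, 0.271]
tool_rot: [-0.165, 0.986, -0.0, 0.0]
ft_force: [-0.1, -0.9, -0.8]
grip_width: 0.686
grasp_force: 0.0
```

Request:
{"op": "arm_command", "data": {
  "commands": [
    [[0,0,0],0],
    [[0,0,0],0],
    [[0,0,0],0],
    [[0,0,0],0],
    [[0,0,0],0]
  ],
  "jaw": 140
}}

```text
t: 21.78
tcp_pos: [0.5393, -0.0198, 0.2707]
tool_rot: [-0.165, 0.986, -0.0, -0.0]
ft_force: [-0.3, 0.1, 1.4]
grip_width: 0.489
grasp_force: 21.2
```

Request:
{"op": "arm_command", "data": {
  "commands": [
    [[0,0,-3],0],
    [[0,0,-10],0],
    [[0,0,-25],0],
    [[0,0,-45],0],
    [[0,0,-70],0],
    [[0,0,-90],0],
    [[0,0,-100],0],
    [[0,0,-100],0],
    [[0,0,-100],0]
  ]
}}

```text
t: 22.9
tcp_pos: [0.5391, -0.0198, 0.3701]
tool_rot: [-0.165, 0.986, 0.0, -0.001]
ft_force: [0.4, -0.0, -2.5]
grip_width: 0.493
grasp_force: 21.0
```

```bash
python3 rows.py
python3 - <<'E'
from m import *
from scipy.optimize import least_squares
# board pose from both room cameras, first pictures
L=.110
bd=[(S(745,204),(L,-L)),(S(708,330),(L,L)),(S(490,277),(-L,L)),(D(40,110),(L,-L)),(D(208,38),(L,L)),(D(310,150),(-L,L)),(D(140,230),(-L,-L))]
for sg in(1,-1):
    print(fit([(p,(x,sg*y,.012)) for p,(x,y) in bd],[.53,.305,1.5]))
E
```

```text
22.9 20.98611831665039 [ 0.43405683 -0.04685979 -2.49857255] [ 0.53913164 -0.01980178  0.37007699]
[(168, -9), (169, -27), (170, -30), (171, -13), (175, 20), (176, 52), (177, 58), (178, 25), (195, -14), (196, -22), (197, -25), (198, -23), (199, -12), (203, -9), (306, -10), (324, 9)]
(array([0.70021344, 0.32391937, 1.83649798]), np.float64(77.932219316719), array([  0.7,  77.9,  -0.3, -17.8,  -0.8,  -3.5,  62. , -38.5, -15.3,
         7.8,  -1.7,  -0.2,  75. , -51.1]))
(array([0.53127039, 0.3075313 , 1.50962507]), np.float64(1.7021262718268702), array([-0.7, -0.5, -0.1,  0.5, -1. , -1.1, -0.3, -0.6, -0.7, -1.4,  0.2,
       -1.7, -0.4, -0.4]))
```

Board fit: (0.531, 0.3075), yaw 86.5°, residuals under 2 px. I carry the tower over the plot and turn it by 112.6°.

Request:
{"op": "arm_command", "data": {
  "commands": [
    [[-3,10,-5],3],
    [[-10,31,-15],12],
    [[-20,62,-20],22],
    [[-30,94,-20],32],
    [[-40,125,-20],42],
    [[-50,156,-20],52],
    [[-60,187,-20],62],
    [[-70,218,-20],72],
    [[-80,250,-20],82],
    [[-88,275,-20],92],
    [[-94,295,-20],101],
    [[-98,307,-20],109],
    [[-100,312,-20],112.6],
    [[-100,312,-20],112.6],
    [[-100,312,-20],112.6],
    [[-100,312,-20],112.6]
  ]
}}

```text
t: 24.95
tcp_pos: [0.5321, 0.3074, 0.3906]
tool_rot: [0.729, 0.685, -0.0, -0.0]
ft_force: [-0.3, -0.8, -0.6]
grip_width: 0.488
grasp_force: 21.0
```

```bash
python3 rows.py
python3 - <<'E'
from tilt import *
s=bot.sense();R=Ro.from_quat(s["tool_rot"]).as_matrix();print("yaw",np.degrees(np.arctan2(R[1,0],R[0,0])))
c=bot.camera_info("wrist");im=bot.capture("wrist")
hsv=cv2.cvtColor(im,cv2.COLOR_RGB2HSV)
# expected path pixels, sampled in the board frame; print colour profile across path
b=np.array([.5313,.3075]);y=1.5096;X=np.array([np.cos(y),np.sin(y)]);Y=np.array([-X[1],X[0]])
for d in(.06,.075,.09,.1):
    l=[]
    for o in np.arange(-.03,.0301,.002):
        u,v=np.round(proj(c,[*(b+d*X+o*Y),.012])[0]).astype(int);l.append(int(im[v,u].sum()) if 0<=v<400 and 0<=u<640 else -1)
    print(d,l)
l=[]
for d in np.arange(.098,.122,.002):
    u,v=np.round(proj(c,[*(b+d*X+.04*Y),.012])[0]).astype(int);l.append(im[v,u].tolist() if v>=0 else -1)
print(l)
E
```

```text
24.95 20.957162976264954 [-0.25271777 -0.77378483 -0.60835103] [0.53211843 0.30742344 0.39057767]
[(169, -14), (170, -17), (175, 20), (176, 32), (177, 29), (178, 13), (203, -23), (204, -18), (281, 22), (282, 22), (306, -24), (307, -18), (323, 10), (324, 25), (325, 14), (341, -14), (342, -35), (343, -28)]
yaw 86.44649686471712
0.06 [543, 543, 545, 545, 545, 545, 546, 545, 547, 545, 547, 517, 331, 348, 371, 378, 396, 397, 395, 400, 397, 383, 350, 305, 408, 506, 547, 547, 549, 547, 547]
0.075 [486, 485, 485, 485, 485, 485, 485, 485, 485, 485, 483, 427, 300, 324, 333, 327, 331, 349, 338, 311, 305, 311, 319, 308, 375, 482, 488, 489, 488, 488, 490]
0.09 [502, 501, 501, 501, 501, 501, 502, 502, 501, 502, 502, 466, 341, 302, 301, 314, 340, 392, 415, 366, 302, 274, 279, 300, 353, 494, 502, 500, 500, 499, 500]
0.1 [482, 480, 482, 480, 481, 480, 480, 480, 480, 480, 480, 446, 369, 366, 366, 372, 340, 298, 297, 332, 346, 363, 367, 359, 371, 470, 478, 478, 478, 478, 477]
[[197, 165, 123], [194, 163, 121], [190, 160, 119], [187, 156, 116], [165, 139, 103], [176, 149, 112], [143, 131, 117], [123, 121, 122], [122, 120, 121], [121, 121, 121], [121, 120, 120], [124, 123, 123]]
```

The path, seen by the wrist camera, is centred 5.5 mm to board +y of the estimate. Its width is 26 mm as it should be, and it is parallel to the tool. I correct this and go down to 8 mm above the board.

Request:
{"op": "arm_command", "data": {
  "commands": [
    [[0,-3,10],0],
    [[0,-6,25],0],
    [[0,-6,45],0],
    [[0,-6,65],0],
    [[0,-6,82],0],
    [[0,-6,94],0],
    [[0,-6,101],0],
    [[0,-6,104],0],
    [[0,-6,104],0],
    [[0,-6,104],0]
  ]
}}

```text
t: 26.3
tcp_pos: [0.5263, 0.3082, 0.2872]
tool_rot: [0.729, 0.685, 0.0, 0.0]
ft_force: [-0.1, -0.2, -1.0]
grip_width: 0.492
grasp_force: 21.0
```

```bash
python3 rows.py
python3 - <<'E'
from tilt import *
s=bot.sense();R=Ro.from_quat(s["tool_rot"]).as_matrix();T=s["tcp_pos"]
c=bot.camera_info("wrist");im=bot.capture("wrist").astype(int)
b=np.array([.5258,.3078]);y=1.5096;X=np.array([np.cos(y),np.sin(y)]);Y=np.array([-X[1],X[0]])
def samp(d,o):
    u,v=np.round(proj(c,[*(b+d*X+o*Y),.012])[0]).astype(int);return int(im[v,u].sum()) if 0<=v<400 and 0<=u<640 else -1
for d in(.07,.085,.1):print(d,[samp(d,o) for o in np.arange(-.022,.0221,.002)])
for o in(-.03,.03):print("disc edge",o,[samp(d,o) for d in np.arange(.016,.04,.002)])
print("edge",[samp(d,.04) for d in np.arange(.1,.12,.002)])
print("tcp in board frame",X@(T[:2]-b),Y@(T[:2]-b),"tower rows pred (x off -4,0,4mm)")
for n,ss,xx in(("foot",0,.036),("front40",.04,.036),("wall40",.04,.021)):
    print(n,[round(proj(c,R@[xx+o,0,.155+.1117-ss]+T)[0][1]) for o in(-.004,0,.004)])
g=im.sum(2)[178:195].mean(0);d=np.diff(g);print("porch cols",[(k,round(d[k])) for k in range(280,360) if abs(d[k])>40],proj(c,np.array([R@[.03,w,.155+.1117-.04]+T for w in(-.016,.016)])).round(0).tolist())
E
```

```text
26.3 21.01275622844696 [-0.08190157 -0.23785105 -0.97348355] [0.52626195 0.30818302 0.28720519]
[(158, 11), (160, -12), (169, -12), (170, -18), (171, -10), (175, 18), (176, 31), (177, 28), (178, 12), (203, -22), (204, -17), (281, 21), (282, 21), (286, -9), (288, 10), (306, -22), (307, -18), (323, 10), (324, 24), (325, 13), (341, -31), (342, -31), (343, -10)]
0.07 [483, 485, 483, 482, 469, 320, 272, 312, 341, 327, 304, 290, 273, 259, 245, 290, 328, 341, 468, 487, 490, 489, 489]
0.085 [477, 476, 477, 477, 460, 340, 348, 354, 337, 330, 351, 370, 356, 346, 333, 320, 317, 335, 500, 506, 506, 506, 508]
0.1 [457, 456, 457, 456, 453, 354, 356, 349, 368, 330, 297, 269, 320, 324, 340, 349, 338, 332, 450, 455, 454, 454, 455]
disc edge -0.03 [325, 287, 302, 302, 290, 362, 478, 480, 484, 483, 476, 476]
disc edge 0.03 [358, 310, 318, 333, 290, 319, 469, 475, 479, 482, 475, 479]
edge [457, 445, 440, 438, 448, 373, 349, 352, 351, 350]
tcp in board frame 0.0004221942507750113 -0.0004327442651907785 tower rows pred (x off -4,0,4mm)
foot [170, 165, 159]
front40 [180, 174, 168]
wall40 [202, 197, 191]
porch cols [(292, 56), (293, 77), (341, -61), (342, -43)] [[295.0, 183.0], [343.0, 183.0]]
```

Centred: the path edges are at ±13 mm and the disc edge at 27 mm (26.5 due). The tower itself sits about 2.5 mm back, so I shift +2 and lower gently.

Request:
{"op": "arm_command", "data": {
  "commands": [
    [[2,0,1],0],
    [[2,0,3],0],
    [[2,0,5],0],
    [[2,0,6],0],
    [[2,0,7],0],
    [[2,0,7.5],0],
    [[2,0,7.5],0]
  ]
}}

```text
t: 27.28
tcp_pos: [0.5262, 0.3101, 0.2792]
tool_rot: [0.729, 0.685, -0.0, 0.0]
ft_force: [0.3, 0.0, -1.8]
grip_width: 0.49
grasp_force: 21.0
```

Request:
{"op": "arm_command", "data": {
  "commands": [
    [[0,0,0.5],0],
    [[0,0,1],0],
    [[0,0,1.5],0],
    [[0,0,1.5],0]
  ]
}}

```text
t: 27.78
tcp_pos: [0.5262, 0.31, 0.2788]
tool_rot: [0.729, 0.685, 0.0, 0.0]
ft_force: [-2.6, -2.4, 8.9]
grip_width: 0.488
grasp_force: 22.1
```

Contact is firm and gentle (9 N). I open slowly and rise clear.

Request:
{"op": "arm_command", "data": {
  "commands": [
    [[0,0,0],0],
    [[0,0,0],0]
  ],
  "jaw": 129.5
}}

```text
t: 28.02
tcp_pos: [0.5263, 0.3102, 0.2777]
tool_rot: [0.729, 0.685, 0.0, 0.0]
ft_force: [0.3, 0.0, 0.3]
grip_width: 0.493
grasp_force: 0.2
```

Request:
{"op": "arm_command", "data": {
  "commands": [
    [[0,0,0],0],
    [[0,0,0],0],
    [[0,0,0],0],
    [[0,0,0],0],
    [[0,0,0],0]
  ],
  "jaw": 70
}}

```text
t: 28.65
tcp_pos: [0.5263, 0.3101, 0.2777]
tool_rot: [0.729, 0.685, -0.0, 0.0]
ft_force: [0.8, 1.8, -0.8]
grip_width: 0.722
grasp_force: 0.0
```

Request:
{"op": "arm_command", "data": {
  "commands": [
    [[0,0,-4],0],
    [[0,0,-12],0],
    [[0,0,-25],0],
    [[0,0,-45],0],
    [[0,0,-70],0],
    [[0,0,-95],0],
    [[0,0,-115],0],
    [[0,0,-120],0],
    [[0,0,-120],0],
    [[0,0,-120],0]
  ]
}}

```text
t: 29.9
tcp_pos: [0.5261, 0.31, 0.3969]
tool_rot: [0.729, 0.685, -0.001, -0.0]
ft_force: [0.1, 0.2, 0.1]
grip_width: 0.73
grasp_force: 0.0
```

```bash
python3 rows.py
python3 - <<'E'
from tilt import *
s=bot.sense();T=s["tcp_pos"];c=bot.camera_info("wrist");im=bot.capture("wrist");cv2.imwrite("pics/end.png",im[:,:,::-1])
b=np.array([.5258,.3078]);y=1.5096;X=np.array([np.cos(y),np.sin(y)]);Y=np.array([-X[1],X[0]])
W=lambda x,y_,z:[*(b+x*X+y_*Y),z]
for n,p in(("footfront",(.036,0,.012)),("front40",(.036,0,.052)),("wall40",(.021,0,.052)),("roof front",(.021,0,.152)),("roof back",(-.021,0,.152)),("roofL",(0,.021,.152)),("roofR",(0,-.021,.152)),("roof front corner L",(.021,.021,.152))):print(n,proj(c,W(*p))[0].round(0))
g=im.sum(2).astype(int)
def ed(a,t=45):d=np.diff(a);return [(i,int(d[i])) for i in range(len(d)) if abs(d[i])>t]
for r in(262,285,300):print("row",r,[e for e in ed(g[r-1:r+2].mean(0)) if 230<e[0]<400])
for k in(290,317,345):print("col",k,[e for e in ed(g[:,k-2:k+3].mean(1)) if 120<e[0]<399])
E
```

```text
29.9 0.0 [0.12637118 0.23433606 0.10819637] [0.52609825 0.31003459 0.39687345]
[(152, 10), (153, 37), (154, 23), (170, -13), (171, -22), (172, -15), (173, -10), (195, 20), (196, 20), (208, -16), (209, -21), (210, -11), (212, 14), (213, 24), (214, 11), (241, -22), (242, -19), (244, 12), (245, 22), (247, -32), (248, -35), (249, -10), (258, 20), (259, 37), (260, 18), (280, -26), (281, -32), (282, -18), (310, -10), (318, 16)]
footfront [319. 150.]
front40 [319. 154.]
wall40 [319. 169.]
roof front [319. 193.]
roof back [319. 246.]
roofL [291. 220.]
roofR [347. 220.]
roof front corner L [290. 193.]
row 262 [(231, 47), (232, 57), (243, -80), (244, -84), (253, 70), (254, 148), (255, 133), (271, 48), (347, -53), (378, -62), (379, -142), (380, -108), (389, 70), (390, 91), (391, 53)]
row 285 [(231, -48), (232, -90), (233, -77), (254, 55), (255, 124), (256, 113), (305, -82), (316, 64), (317, 75), (360, -93), (361, -46), (370, 56), (371, 66), (377, -57), (378, -141), (379, -108)]
row 300 [(250, 58), (251, 115), (252, 108), (296, -87), (382, -58)]
col 290 [(248, 46), (249, 61), (280, -78), (281, -61), (350, -103), (351, -101)]
col 317 [(153, 126), (154, 76), (171, -64), (195, 59), (196, 60), (208, -47), (209, -62), (213, 70), (241, -73), (242, -97), (243, -50), (245, 121), (247, -87), (248, -106), (258, 58), (259, 128), (260, 62), (280, -84), (281, -91), (282, -54), (350, -54), (355, -93), (356, -102)]
col 345 [(195, 53), (196, 58), (259, 93), (260, 47), (280, -70), (281, -49), (295, -46), (296, -77), (297, -48)]
```

The rows match an upright tower centred on the plot within about 2 mm (roof edges 195.5 and 248 against 193 and 246 predicted, porch front 153.5 against 154). The hand is clear, so I hand the job in.

```bash
python3 -c "
from rig import bot
print(bot.finish_job())"
```

```text
the job is handed in; nothing more can be done
None
```

The tower was stood upright on the cork mat and let go, then taken again and set on the round plot; by my last measurement it is upright, centred within about 2 mm, with its porch along the path, and the job was handed in at about 30 s (no verdict was returned).

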